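# Emboss a card with the hand tamper

## Task

Fold the raised frame of the embossing press down flat over the card, then take the rectangular hand tamper and press it squarely down through the frame's window until the sprung bed bottoms out level, and keep it down for a second. Then lift it out and stand it upright, wholly on the cork mat, leaving the frame shut and everything else where it is.

Things in the scene. Friction and masses are not known exactly. Their poses are not given: they have to be found in the camera images.
- frame (a joint): hinge angle of the press's flat aluminium frame (rad): 0 = shut flat on the housing, grows as it is raised; it starts half open and the stiff hinge keeps it where it is left; a push of 1 to 2 N square on its front bar folds it down
- press: embossing press fixed on the table: plywood box housing 210 (x) x 200 (y) x 50 mm tall, open over the sprung bed at its centre; origin under its centre, z up, hinge of the frame on its +x side
- frame_hinge (a point): middle of the frame's hinge axis, 55 mm above the table, 90 mm from the bed's centre towards the press's x; axes as the press, y along the hinge. Shut, the frame reaches 185 mm from here towards -x; it is 190 mm wide (y), 10 mm thick (half above the hinge axis), and its window of 120 mm (x) by 140 mm (y) lies over the bed
- frame_bar (a point): middle of the upper face of the frame's front bar, 167.5 mm from the hinge axis (the bar is 35 mm wide, 190 mm long); turns with the frame: its z is the normal of the frame's upper face
- bed_top (a point): centre of the upper face of the sprung bed (aluminium plate 110 mm in x by 130 mm in y, with a white card on it) in the press's housing, 46 mm above the table when up; x and y axes as the press, z its normal. It rocks on its springs when pressed off-centre
- bed_travel (a joint): how far the bed is pressed down (m): 0 up, 0.012 bottomed on its stop. Its springs need about 5 N to start and about 17 N in all to bottom it (weight of the tamper, 3 to 5 N, included)
- tamper_mid (a point): centre, 45 mm above the underside, of the loose rectangular hand tamper (0.3 to 0.52 kg): flat base 90 (its x) x 110 (its y) x 25 mm with steel underside; on it an upright bar handle of dark wood, 34 (x) x 70 (y) mm, from 25 to 90 mm above the underside. z up. The base fits the window with x and y along the press's, either way round, 15 mm to spare each side
- mat_top (a point): centre of the upper face of the square cork mat, 150 x 150 x 6 mm, fixed on the table; x and y along its sides
- round_tamper: the small round-footed hand tamper (70 mm disc, 94 mm tall, with a knob): not the one for this job; origin at the centre of its underside
- pot_a: paint pot with white cap, 50 mm across, 60 mm tall, a bystander; origin under its centre
- pot_b: second such paint pot, a bystander
- pot_c: third such paint pot, a bystander
- water_cup: clear lidded water cup, 72 mm across, 100 mm tall, a bystander; origin under its centre
- paintbox: flat white watercolour box 75 x 170 x 14 mm, a bystander; origin under its centre
Not all that is in view belongs to the job. What is shaped like the part that bears tamper_mid but turquoise is not meant.

How it is judged (in metres and radians):
On the way, in this order (a step that is already met when the one before it is completed fails the run):
1. the frame is folded shut over the card (value of joint frame below 0.06 rad), for 0.2 s.
2. the tamper, upright inside the window of the shut frame, holds the bed down on its stop (at least 10.8 of 12 mm), level within about 2.5 degrees (value of joint frame below 0.06 rad and value of joint bed_travel above 0.0108 m and angle between bed_top's own z axis and vertical below 0.045 rad and angle between tamper_mid's own z axis and vertical below 0.06 rad and horizontal distance between tamper_mid and bed_top below 0.022 m and z of tamper_mid in the frame of bed_top below 0.048 m), for 0.6 s.
At the end, for the whole second after the job is handed in: The frame is shut (under 0.06 rad), the bed is up again (under 2 mm), and the rectangular tamper stands still and upright (within 0.06 rad) with its underside on the cork mat, its centre within 45 mm of the mat's centre (value of joint frame below 0.06 rad and value of joint bed_travel below 0.002 m and horizontal distance between tamper_mid and mat_top below 0.045 m and angle between tamper_mid's own z axis and vertical below 0.06 rad and z of tamper_mid in the frame of mat_top between 0.042 and 0.048 m and linear speed of tamper below 0.02 m/s); the robot touches nothing.
It fails at once if a bystander is moved by more than 25 mm (distance of any of round_tamper, pot_a, pot_b, pot_c, water_cup, paintbox from where it was at the start of the episode above 0.025 m).
It also fails if it takes over 64 s, if anything falls off the work surface, if the arm or the gripper's body presses on something with over 40 N, if the wrist force passes 120 N, or if a joint passes its speed limit or range.

## Robot

A 7-joint arm with a two-finger parallel gripper is mounted at the origin on the work surface. World frame = base frame: x ahead of the robot, y to its left, z up, the work surface at z = 0. Lengths are in m, angles in degrees, forces in N, time in s.
With the tool pointing down it reaches from about 0.425 to 0.95 m from the base axis. Payload 4.7 kg.
Tool frame: the origin (TCP) lies between the finger pads; the fingertips stand 25 mm ahead of it and the grasp point (between the pads) lies 6 mm ahead of it; z points along the fingers, y is the line along which they close (so a half turn about z gives the same grasp; the last joint's range is limited). The gripper opens to 87 mm and grips with 3 to 60 N. Pads are 19 mm wide; open, the fingers measure 117 mm over their backs; the gripper's body (75 mm by 190 mm) begins 51 mm behind the grasp point.
Start: joints at [63.547, 26.849, -2.785, 87.806, 1.381, 65.374, -4.715], TCP at [0.283, -0.613, 0.248] pointing down, gripper open.
Joint ranges: [-148.3, 148.3], [-19.14, 114.17], [-79.39, 73.82], [5.75, 140.21], [-59.74, 239.74], [12.07, 113.84], [-152.46, 152.46]. Speed limits (degrees/s): [147.25, 147.25, 180, 180, 180, 180, 180].

## Interface

Orientations are given as a 3x3 rotation matrix whose columns are the frame's x, y, z axes.
In Python, from cell import get_obs, read_camera, sign_off gives the robot as it stands.
- The arm moves only by the tool apply_moves, never from a script. Its argument "commands" is a list of rows, each a list of 6 numbers: the shift along the tool's x, y, z in m, then the turn, a rotation vector about the tool's x, y, z in degrees. A call has 1 to 12 rows; each row is the pose to reach, as a shift and turn from the pose commanded when the call began, along the tool's axes at that moment; what a row does not reach only later rows make up. A row lasts 1/12 s, in which the tool goes at most 41.7 mm and 7.16 degrees, less where a joint would pass 70% of its speed; a pose out of reach is approached as far as the arm can. A call with a gripper value outside its range is refused whole. "grip" is the closure, from -1 (fully open) to 1 (shut), so that 0 is half open, set as the call begins (left out, the last holds). The fingers move at their own pace and stop on an object; "newtons" is the grip in N (left out, the last holds). Time passes only in rows, so rows that repeat a pose let the fingers close. It gives the time, the measured TCP pose, the force, the opening and the grip force at its end, in the units of the state.
- get_obs(): the state, without advancing time (a new reading comes with each control period).
- read_camera(name): name is "scene" or "top" or "wrist"; returns a dict with "pixels" (420x560x3 uint8, red, green, blue), "vfov" (degrees; the focal length in pixels is half the picture's height over the tangent of half this angle, whatever the lens; pixels are square), "cx", "cy" (the principal point, pixels), "rvec" (rotation vector, rad) and "tvec" (3), from world to camera coordinates, as OpenCV has them. Camera axes: x right, y down, z forward; pixel columns grow to the right and rows downward; lengths in m; the calibration is good to about 2 mm. A picture is of the moment at which its call begins. There is no depth.
- sign_off(): hands the job in; it is judged then, once.
The state is a dict: "t": time; "qpos": joint angles; "joint_velocities": joint speeds; "joint_efforts": joint torques, N m; "tcp_pos": TCP position; "tool_rot": TCP orientation; "wrist_force": force on the tool from outside, world axes, zero at the start; "torque": the same for the moment, N m; "opening": finger opening in m; "grip_force": force on a finger pad.
Only numpy, scipy, OpenCV 4.12 (cv2) and the standard library are available. Lean on these libraries where they do the work, as an engineer would, in place of code of your own. Each camera call takes 0.05 s, during which the arm holds its last target. There are 200 camera calls.

## Working session

There is one attempt and no reset: what is moved stays moved. The work goes in short steps, Python scripts to look and compute and a tool call to move; the robot and the scene stay as the last step left them, time stands still between calls to the robot, and variables do not carry over. Pictures are saved under pics/ and viewed, at most 10 in all, crops included, and the job is handed in when it is done.

Besides the shell and the picture viewer there is one more tool, called after "Emit:" as name(argument=value, ...), one argument or row to a line, values as JSON. apply_moves: Moves the arm, as the interface text tells. Its arguments: {"type":"object","properties":{"commands":{"type":"array"},"grip":{"type":"number"},"newtons":{"type":"number"}},"required":["commands"]}

```bash
mkdir -p pics; ls; cat > h.py <<'E'
import numpy as np, cv2
from cell import get_obs, read_camera, sign_off
def cam(name,save=None):
    c=read_camera(name)
    c['f']=210/np.tan(np.radians(c['vfov'])/2)
    c['K']=np.array([[c['f'],0,c['cx']],[0,c['f'],c['cy']],[0,0,1]])
    c['R']=cv2.Rodrigues(np.array(c['rvec'],float))[0]; c['t']=np.array(c['tvec'],float).ravel()
    np.save('pics/%s.npy'%(save or name),c,allow_pickle=True)
    if save: cv2.imwrite(f'pics/{save}.png',c['pixels'][:,:,::-1])
    return c
def load(n): return np.load(f'pics/{n}.npy',allow_pickle=True).item()
def at_z(c,u,v,z):
    d=c['R'].T@np.linalg.solve(c['K'],[u,v,1.]); o=-c['R'].T@c['t']
    return o+d*(z-o[2])/d[2]
def proj(c,P):
    q=(c['R']@np.atleast_2d(P).T).T+c['t']; q=q@c['K'].T; return q[:,:2]/q[:,2:]
E
python3 - <<'E'
from h import *
a=cam('scene','scene0');b=cam('top','top0')
for c in(a,b): print(c['vfov'],c['cx'],c['cy'],-c['R'].T@c['t'],c['R'].round(2).tolist())
im=np.vstack([a['pixels'],b['pixels']])[:,:,::-1]
o=get_obs();print(o['tcp_pos'],np.array(o['tool_rot']).round(3).tolist(),o['t'],o['wrist_force'],o['opening'])
E
```

```text
pics
48.10877820227847 290.69557864981533 215.23340420484666 [ 0.95164583 -0.58554888  1.09824611] [[0.84, 0.54, 0.0], [0.43, -0.66, -0.61], [-0.33, 0.52, -0.79]]
42.79353365578008 285.56085127630075 201.28610167727348 [0.23102379 0.05486746 1.62061118] [[0.01, -1.0, -0.01], [-0.98, -0.01, -0.19], [0.19, 0.01, -0.98]]
[ 0.2829003  -0.61231709  0.2466075 ] [[0.908, 0.419, -0.001], [0.419, -0.908, 0.002], [-0.0, -0.002, -1.0]] 0.1 [-0.0570836  -0.15081004  0.76594919] 0.08732139621346177
```

View pics/scene0.png

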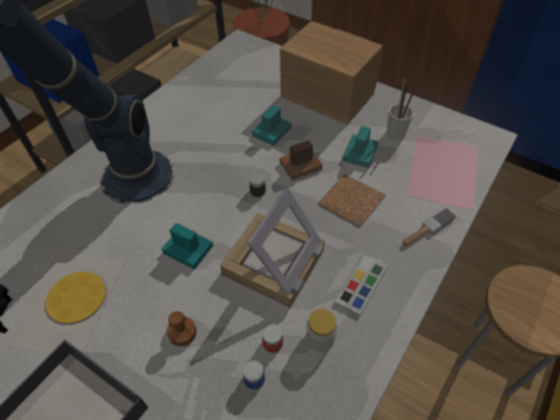

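View pics/top0.png

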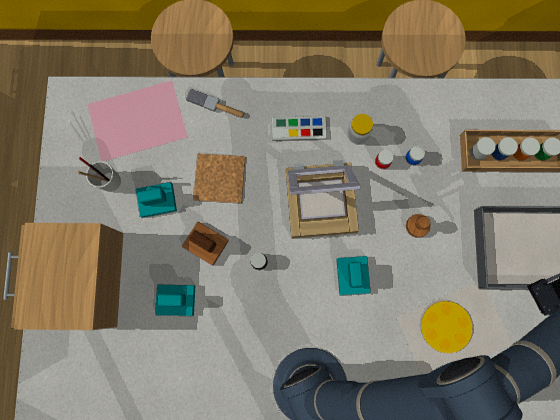

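The top view shows the rectangular brown tamper at about (205,242), which is (300,160) in the scene view. Things it could be confused with are the turquoise look-alikes at top (155,198), (175,299) and (354,275), and the brown round tamper at (418,225). I choose the dark wood one at (205,242) and will check it in one close crop. The press is at (322,205) with its hinge side to be determined, and the cork mat is at (220,178).

```bash
python3 - <<'E'
from h import *
b=load('top0')['pixels'][:,:,::-1]; a=load('scene0')['pixels'][:,:,::-1]
A=cv2.resize(b[145:275,170:370],(800,520),interpolation=cv2.INTER_CUBIC)
cv2.imwrite('pics/cropA.png',A)
A=cv2.resize(a[130:310,210:390],(720,600)[::-1] and (600,600),interpolation=cv2.INTER_CUBIC)
cv2.imwrite('pics/cropB.png',A)
E
```

```text
(no output)
```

View pics/cropA.png

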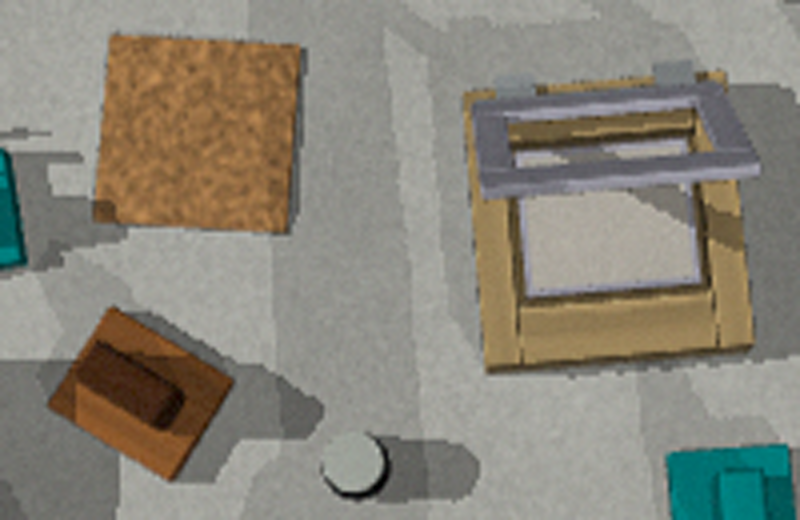

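View pics/cropB.png

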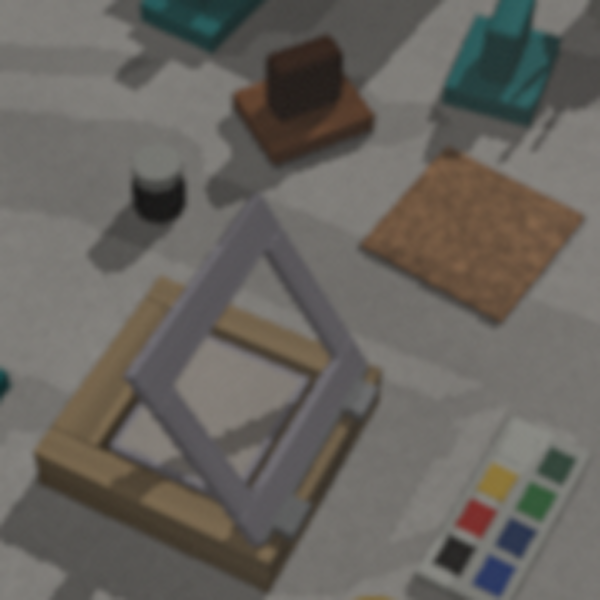

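The crops confirm the choice: a brown base with a dark upright bar handle at crop (130,385). The frame is hinged on the far (+x) side, with its raised front bar running from (485,190) to (758,168). The mat is at (198,134).

```bash
python3 - <<'E'
from h import *
from scipy.optimize import least_squares
c=load('top0');s=load('scene0')
A=lambda p:np.array(p)/4+[170,145]-0.4
B=lambda p:np.array(p)*0.3+[210,130]-0.4
def fit(box,obs,x0,hasang=False):
    def f(x):
        R=np.array([[np.cos(x[2]),-np.sin(x[2])],[np.sin(x[2]),np.cos(x[2])]])
        r=[]
        for cam,P,uv in obs:
            P=P(x) if callable(P) else np.array(P,float)
            W=np.c_[P[:,:2]@R.T+x[:2],P[:,2]]
            r.append((proj(cam,W)-uv).ravel())
        return np.concatenate(r)
    q=least_squares(f,x0); print(box,q.x.round(4),'yaw',np.degrees(q.x[2]).round(2),'rms px',np.sqrt(np.mean(q.fun**2)).round(2)); return q.x
# press: corners FL(-,+y) FR BL BR ; scene: left=(x-?,)
hp=[(-.105,.1,.05),(-.105,-.1,.05),(.105,.1,.05),(.105,-.1,.05)]
L,T=.185,.005
def fr(x,pts):
    th=x[3];return np.array([(.09-l*np.cos(th)+t*np.sin(th)*1, y, .055+l*np.sin(th)+t*np.cos(th)) for l,y,t in pts])
fit('press',[(c,hp,A([(490,370),(752,345),(465,95),(725,72)])),
 (s,[(-.105,.1,.05),(-.105,-.1,.05)],B([(163,280),(40,457)])),
 (c,lambda x:fr(x,[(L,.095,-T),(L,-.095,-T),(L,.095,T),(L,-.095,T)]),A([(486,197),(758,172),(482,188),(754,160)])),
 (s,lambda x:fr(x,[(L,.095,T),(L,-.095,T)]),B([(260,198),(135,375)]))],[.5,0,0,.9])
m=.075
fit('mat',[(c,[(m,m,.006),(m,-m,.006),(-m,-m,.006),(-m,m,.006)],A([(110,35),(302,45),(288,233),(95,222)])),
 (s,[(m,m,.006),(m,-m,.006),(-m,-m,.006),(-m,m,.006)],B([(447,150),(362,243),(500,322),(583,217)])) ][:1],[.55,.2,0])
fit('mat2',[(s,[(m,m,.006),(m,-m,.006),(-m,-m,.006),(-m,m,.006)],B([(583,217),(500,322),(362,243),(447,150)]))],[.55,.2,0])
# tamper: base top corners & handle top
fit('tamper',[(c,[(.045,.055,.025),(.045,-.055,.025),(-.045,.055,.025)],A([(113,307),(233,380),(50,403)])),
 (c,[(-.045,-.055,0)],A([(170,481)])),
 (s,[(.045,-.055,.025),(-.045,-.055,.025),(-.045,.055,.025)],B([(373,120),(278,158),(235,97)]))],[.4,.25,-.5])
print(at_z(c,*A((132,375)),.09))
for n,u,v,z in[('pot',354,460,.06)]: print(n,at_z(c,*A((u,v)),z))
for n,u,v,z in[('teal1',157,195,.05),('teal2',175,298,.05)]: print(n,at_z(c,u,v,z))
E
```

```text
press [ 0.5405 -0.0322  0.1015  1.0093] yaw 5.82 rms px 1.27
mat [ 0.6096  0.2806 -0.0451] yaw -2.58 rms px 0.16
mat2 [ 0.6136  0.2802 -0.056 ] yaw -3.21 rms px 0.78
tamper [ 0.4155  0.3153 -0.0158] yaw -0.9 rms px 11.66
[0.41111097 0.31093876 0.09      ]
pot [0.35405281 0.15201757 0.06      ]
teal1 [0.54510816 0.45961633 0.05      ]
teal2 [0.24195361 0.39078141 0.05      ]
```

```bash
cat >> h.py <<'E'
from scipy.spatial.transform import Rotation as Ro
PR=np.array([.5405,-.0322]); PY=5.8
def press(x,y,z): # press frame -> world
    a=np.radians(PY); return np.array([PR[0]+x*np.cos(a)-y*np.sin(a),PR[1]+x*np.sin(a)+y*np.cos(a),z])
def toolR(yaw): return (Ro.from_euler('z',yaw,degrees=True)*Ro.from_matrix(np.diag([1.,-1,-1]))).as_matrix()
def row(p,yaw=None,o=None):
    o=o or get_obs(); R=np.array(o['tool_rot']); d=R.T@(np.array(p)-o['tcp_pos'])
    r=np.zeros(3) if yaw is None else np.degrees(Ro.from_matrix(R.T@toolR(yaw)).as_rotvec())
    return [*d.round(4).tolist(),*r.round(1).tolist()]
E
python3 - <<'E'
from h import *
from scipy.optimize import least_squares
c=load('top0');s=load('scene0')
A=lambda p:np.array(p)/4+[170,145]-0.4
B=lambda p:np.array(p)*0.3+[210,130]-0.4
b=lambda i,j,z:(i*.045,j*.055,z)
obs=[(c,[b(1,1,.025),b(1,-1,.025),b(-1,1,.025),b(-1,-1,.025)],A([(113,307),(233,380),(50,405),(170,478)])),
 (s,[b(1,1,.025),b(1,-1,.025),b(-1,-1,.025)],B([(373,120),(278,158),(235,97)]))]
def f(x):
    R=Ro.from_euler('z',x[2]).as_matrix()[:2,:2]
    return np.concatenate([(proj(k,np.c_[np.array(P)[:,:2]@R.T+x[:2],np.array(P)[:,2]])-uv).ravel() for k,P,uv in obs])
q=least_squares(f,[.41,.31,-.5]);print(q.x,np.degrees(q.x[2]),q.fun.round(1))
print('lift/above',row(press(.045,0,.30),PY))
print('tip path, TCP in world; press-frame x,z')
R=toolR(PY)
def P(th,cl,l): return np.array([.09-l*np.cos(th)+(.005+cl)*np.sin(th)+.010,.055+l*np.sin(th)+(.005+cl)*np.cos(th)+.025])
p0=P(1.1,.015,.168)
print('start',p0)
for th in np.linspace(1.1,0,19): p=P(th,0 if th<1 else .01,.168+.005*(1-th)); print(round(th,2),p.round(4),'dx,dz tool',(p[0]-p0[0]).round(3),(p0[1]-p[1]).round(3))
E
```

```text
[ 0.40856503  0.31408137 -0.52069321] -29.833523424236667 [-0.3 -1.6  0.7 -1.5 -0.6 -0.4  0.6  0.   0.7 -1.2 -1.8 -0.9 -1.8 -1.1]
lift/above [0.5197, -0.404, -0.0527, -0.1, 0.0, 19.0]
tip path, TCP in world; press-frame x,z
start [0.04162    0.23879476]
1.1 [0.0374 0.2361] dx,dz tool -0.004 0.003
1.04 [0.0278 0.2322] dx,dz tool -0.014 0.007
0.98 [0.0102 0.2222] dx,dz tool -0.031 0.017
0.92 [0.0015 0.2167] dx,dz tool -0.04 0.022
0.86 [-0.0069  0.2107] dx,dz tool -0.048 0.028
0.79 [-0.0149  0.2041] dx,dz tool -0.056 0.035
0.73 [-0.0225  0.1971] dx,dz tool -0.064 0.042
0.67 [-0.0296  0.1896] dx,dz tool -0.071 0.049
0.61 [-0.0363  0.1816] dx,dz tool -0.078 0.057
0.55 [-0.0425  0.1733] dx,dz tool -0.084 0.066
0.49 [-0.0482  0.1645] dx,dz tool -0.09 0.074
0.43 [-0.0534  0.1554] dx,dz tool -0.095 0.083
0.37 [-0.058  0.146] dx,dz tool -0.1 0.093
0.31 [-0.062   0.1364] dx,dz tool -0.104 0.102
0.24 [-0.0655  0.1264] dx,dz tool -0.107 0.112
0.18 [-0.0683  0.1163] dx,dz tool -0.11 0.123
0.12 [-0.0705  0.106 ] dx,dz tool -0.112 0.133
0.06 [-0.0721  0.0955] dx,dz tool -0.114 0.143
0.0 [-0.073  0.085] dx,dz tool -0.115 0.154
```

Emit:
apply_moves(
  commands=[
    [0.04, -0.03, -0.052, 0, 0, 2],
    [0.52, -0.404, -0.052, 0, 0, 19],
    [0.52, -0.404, -0.052, 0, 0, 19],
    [0.52, -0.404, -0.052, 0, 0, 19],
    [0.52, -0.404, -0.052, 0, 0, 19],
    [0.52, -0.404, -0.052, 0, 0, 19],
    [0.52, -0.404, -0.052, 0, 0, 19],
    [0.52, -0.404, -0.052, 0, 0, 19],
    [0.52, -0.404, -0.052, 0, 0, 19],
    [0.52, -0.404, -0.052, 0, 0, 19],
    [0.52, -0.404, -0.052, 0, 0, 19],
    [0.52, -0.404, -0.052, 0, 0, 19],
  ],
  grip=1,
  newtons=20,
)

```text
t: 1.1
tcp_pos: [0.5073, -0.1784, 0.2935]
tool_rot: [[0.995, 0.101, -0.0], [0.101, -0.995, -0.0], [-0.0, 0.0, -1.0]]
wrist_force: [0.2, 0.0, -0.1]
opening: 0.0149
grip_force: 0.0
```

```bash
python3 - <<'E'
from h import *
o=get_obs();print(o['t'],o['opening'])
print(row(press(.042,0,.30),PY),row(press(.042,0,.239),PY))
E
```

```text
1.1 0.014931837168143466
[0.0898, -0.1421, -0.0065, 0.0, 0.0, -0.0] [0.0898, -0.1421, 0.0545, 0.0, 0.0, -0.0]
```

Emit:
apply_moves(
  commands=[
    [0.03, -0.04, 0, 0, 0, 0],
    [0.06, -0.08, 0, 0, 0, 0],
    [0.09, -0.12, 0, 0, 0, 0],
    [0.09, -0.142, 0, 0, 0, 0],
    [0.09, -0.142, 0, 0, 0, 0],
    [0.09, -0.142, 0.02, 0, 0, 0],
    [0.09, -0.142, 0.054, 0, 0, 0],
    [0.09, -0.142, 0.054, 0, 0, 0],
    [0.09, -0.142, 0.054, 0, 0, 0],
  ],
)

```text
t: 1.85
tcp_pos: [0.5808, -0.0303, 0.238]
tool_rot: [[0.995, 0.101, -0.005], [0.101, -0.995, -0.0], [-0.005, -0.0, -1.0]]
wrist_force: [0.2, 0.0, 0.7]
opening: 0.0001
grip_force: 0.0
```

```bash
python3 - <<'E'
from h import *
print(row(press(.042,0,.239),PY))
a=cam('wrist')['pixels'];b=cam('scene')['pixels'];b=b[150:330,170:410]
im=np.hstack([cv2.resize(b,(560,420)),a])[:,:,::-1];im=cv2.resize(im,(800,300));cv2.imwrite('pics/p1.png',im)
E
```

```text
[0.0017, -0.0022, -0.001, -0.0, 0.3, -0.0]
```

View pics/p1.png

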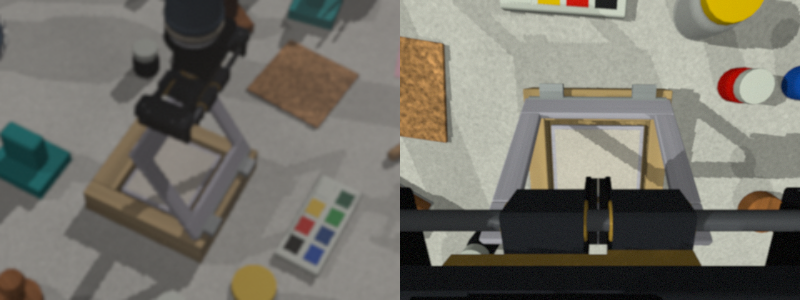

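The fingertips stand above the frame just on the hinge side of its front bar, with the fingers at (598,220) in the wrist half. Next I sweep down along the arc.

Emit:
apply_moves(
  commands=[
    [-0.007, 0, 0.004, 0, 0, 0],
    [-0.014, 0, 0.007, 0, 0, 0],
    [-0.024, 0, 0.013, 0, 0, 0],
    [-0.032, 0, 0.017, 0, 0, 0],
    [-0.04, 0, 0.022, 0, 0, 0],
    [-0.048, 0, 0.028, 0, 0, 0],
    [-0.056, 0, 0.035, 0, 0, 0],
    [-0.064, 0, 0.042, 0, 0, 0],
    [-0.071, 0, 0.049, 0, 0, 0],
    [-0.078, 0, 0.057, 0, 0, 0],
    [-0.084, 0, 0.066, 0, 0, 0],
    [-0.09, 0, 0.074, 0, 0, 0],
  ],
)

```text
t: 2.95
tcp_pos: [0.4918, -0.0392, 0.1645]
tool_rot: [[0.995, 0.101, -0.001], [0.101, -0.995, -0.0], [-0.001, 0.0, -1.0]]
wrist_force: [0.2, 0.3, 1.0]
opening: 0.0007
grip_force: 0.5
```

```bash
python3 - <<'E'
from h import *
for x,z in[(-.053,.155),(-.058,.146),(-.062,.136),(-.0655,.126),(-.068,.116),(-.0705,.106),(-.072,.0955),(-.073,.085)]: print(row(press(x,0,z),PY))
E
```

```text
[-0.0039, -0.002, 0.0095, 0.0, 0.0, 0.0]
[-0.0089, -0.002, 0.0185, 0.0, 0.0, 0.0]
[-0.0129, -0.002, 0.0285, 0.0, 0.0, 0.0]
[-0.0164, -0.002, 0.0385, 0.0, 0.0, 0.0]
[-0.0188, -0.002, 0.0485, 0.0, 0.0, 0.0]
[-0.0213, -0.002, 0.0585, 0.0, 0.0, 0.0]
[-0.0228, -0.002, 0.069, 0.0, 0.0, 0.0]
[-0.0238, -0.002, 0.0795, 0.0, 0.0, 0.0]
```

Emit:
apply_moves(
  commands=[
    [-0.004, 0, 0.009, 0, 0, 0],
    [-0.009, 0, 0.018, 0, 0, 0],
    [-0.013, 0, 0.028, 0, 0, 0],
    [-0.016, 0, 0.038, 0, 0, 0],
    [-0.019, 0, 0.048, 0, 0, 0],
    [-0.021, 0, 0.058, 0, 0, 0],
    [-0.023, 0, 0.068, 0, 0, 0],
    [-0.024, 0, 0.076, 0, 0, 0],
    [-0.024, 0, 0.079, 0, 0, 0],
    [-0.024, 0, 0.08, 0, 0, 0],
  ],
)

```text
t: 3.78
tcp_pos: [0.4676, -0.0416, 0.0853]
tool_rot: [[0.995, 0.101, -0.004], [0.101, -0.995, -0.001], [-0.004, 0.0, -1.0]]
wrist_force: [-5.2, 0.5, 14.2]
opening: 0.0004
grip_force: 7.0
```

```bash
python3 - <<'E'
from h import *
cam('top','top1')
b=cv2.resize(load('top1')['pixels'][145:235,265:385],(800,600),interpolation=cv2.INTER_CUBIC);cv2.imwrite('pics/c2.png',b[:,:,::-1])
E
```

```text
(no output)
```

View pics/c2.png

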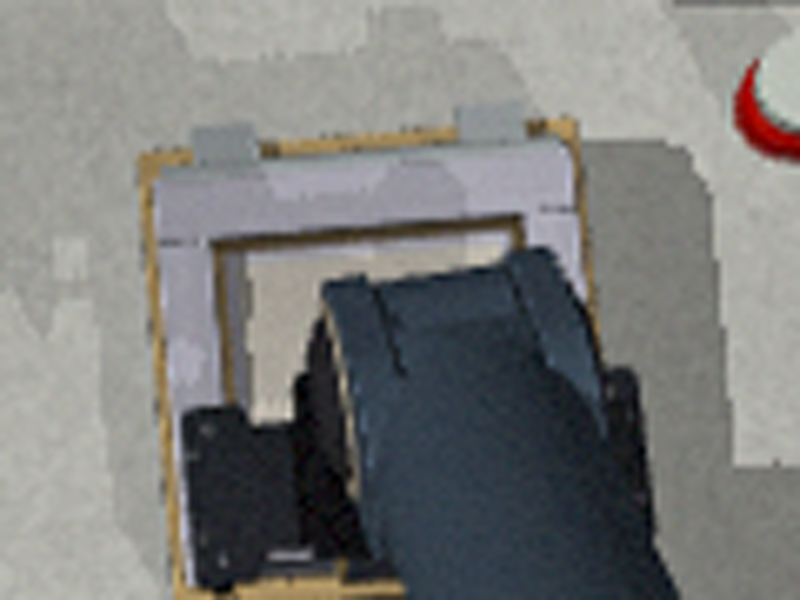

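The frame now lies flat on the housing: the window and the front bar are aligned, and the fingers met 14 N at the shut height. Next is the tamper.

```bash
python3 - <<'E'
from h import *
print(get_obs()['qpos'])
print(row([.4086,.3141,.26],60.2))
E
```

```text
[ 13.25202784  21.84599371 -16.09240101 122.87583173   9.98728972
  36.67803221 -93.99937331]
[-0.0234, -0.3598, -0.1746, -0.1, 0.2, -54.4]
```

Emit:
apply_moves(
  commands=[
    [0, 0, -0.04, 0, 0, 0],
    [0, 0, -0.08, 0, 0, 0],
    [0, 0, -0.12, 0, 0, 0],
    [-0.005, -0.03, -0.15, 0, 0, -7],
    [-0.01, -0.07, -0.165, 0, 0, -14],
    [-0.015, -0.11, -0.175, 0, 0, -21],
    [-0.02, -0.15, -0.175, 0, 0, -28],
    [-0.023, -0.19, -0.175, 0, 0, -35],
    [-0.023, -0.23, -0.175, 0, 0, -42],
    [-0.023, -0.27, -0.175, 0, 0, -49],
    [-0.023, -0.31, -0.175, 0, 0, -54.4],
    [-0.023, -0.36, -0.175, 0, 0, -54.4],
  ],
  grip=-1,
)

```text
t: 4.83
tcp_pos: [0.4099, 0.3073, 0.2604]
tool_rot: [[0.495, 0.869, 0.0], [0.869, -0.495, -0.001], [-0.001, 0.001, -1.0]]
wrist_force: [1.0, -0.8, -0.6]
opening: 0.0727
grip_force: 0.0
```

```bash
python3 - <<'E'
from h import *
print(row([.4086,.3141,.26],60.2),get_obs()['opening'])
c=cam('wrist','w2')
# predicted handle top corners and base corners
p=np.array([.4086,.3141]);R=Ro.from_euler('z',-29.8,degrees=True).as_matrix()[:2,:2]
for a,b,z in[(.017,.035,.09),(.045,.055,.025)]:
    for i,j in[(1,1),(1,-1),(-1,-1),(-1,1)]: print(z,i,j,proj(c,[*(p+R@[i*a,j*b]),z]).round(0))
E
```

```text
[0.0053, -0.0045, 0.0004, 0.0, 0.0, 0.1] 0.07273451099129373
0.09 1 1 [[290. 154.]]
0.09 1 -1 [[289. 226.]]
0.09 -1 -1 [[254. 226.]]
0.09 -1 1 [[253. 154.]]
0.025 1 1 [[313. 128.]]
0.025 1 -1 [[310. 223.]]
0.025 -1 -1 [[234. 223.]]
0.025 -1 1 [[231. 128.]]
```

View pics/w2.png

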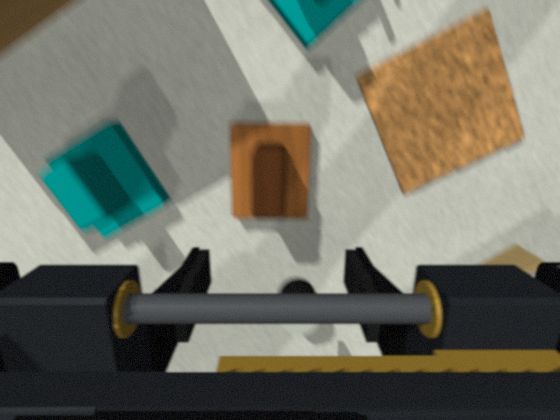

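The tamper base is at (231–310, 124–218) in the wrist view, square to the gripper as predicted and about 4 px further forward. The handle is at (270,180). I correct by about 3 mm and descend.

```bash
python3 - <<'E'
from h import *
print(row([.4095,.3176,.066],60.2))
E
```

```text
[0.0, 0.0029, 0.1953, -0.3, -0.4, 0.6]
```

Emit:
apply_moves(
  commands=[
    [0.002, 0.001, 0.03, 0, 0, 0],
    [0.002, 0.001, 0.07, 0, 0, 0],
    [0.002, 0.001, 0.1, 0, 0, 0],
    [0.002, 0.001, 0.1, 0, 0, 0],
    [0.002, 0.001, 0.1, 0, 0, 0],
  ],
)

```text
t: 5.3
tcp_pos: [0.4116, 0.3066, 0.1596]
tool_rot: [[0.497, 0.868, -0.003], [0.868, -0.497, -0.002], [-0.003, -0.002, -1.0]]
wrist_force: [0.8, 0.3, 0.1]
opening: 0.0869
grip_force: 0.0
```

```bash
python3 - <<'E'
from h import *
print(row([.4095,.3176,.066],60.2),get_obs()['opening'],get_obs()['tcp_pos'])
E
```

```text
[0.0088, -0.0071, 0.0936, -0.1, 0.2, 0.0] 0.08692299630901752 [0.41160771 0.30657754 0.15960404]
```

Emit:
apply_moves(
  commands=[
    [0.005, -0.004, 0.015, 0, 0, 0],
    [0.009, -0.007, 0.04, 0, 0, 0],
    [0.009, -0.007, 0.07, 0, 0, 0],
    [0.009, -0.007, 0.094, 0, 0, 0],
    [0.009, -0.007, 0.094, 0, 0, 0],
    [0.009, -0.007, 0.094, 0, 0, 0],
  ],
)

```text
t: 5.8
tcp_pos: [0.4115, 0.3192, 0.0679]
tool_rot: [[0.497, 0.868, 0.001], [0.868, -0.497, 0.001], [0.001, 0.001, -1.0]]
wrist_force: [-0.8, 0.0, -0.0]
opening: 0.0871
grip_force: 0.0
```

```bash
python3 - <<'E'
from h import *
print(row([.4095,.3176,.066],60.2),get_obs()['wrist_force'])
c=cam('wrist','w3')
E
```

```text
[-0.0024, -0.0009, 0.0019, 0.0, -0.1, -0.0] [-0.75941854  0.00912062 -0.03961443]
```

View pics/w3.png

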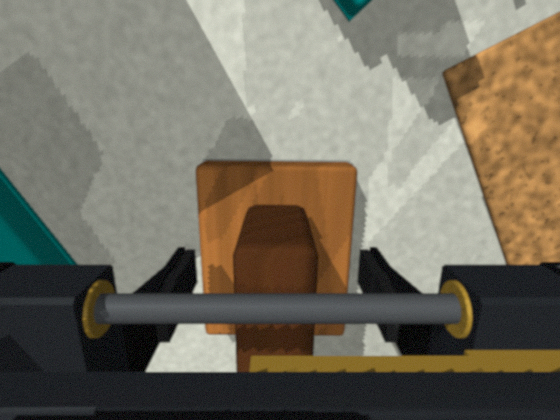

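The handle is centred between the fingers at (275,290), and the base is square with its far corners at (198,165) and (355,165). I close the fingers.

Emit:
apply_moves(
  commands=[
    [-0.002, 0, 0.001, 0, 0, 0],
    [-0.002, 0, 0.001, 0, 0, 0],
    [-0.002, 0, 0.001, 0, 0, 0],
    [-0.002, 0, 0.001, 0, 0, 0],
    [-0.002, 0, 0.001, 0, 0, 0],
    [-0.002, 0, 0.001, 0, 0, 0],
    [-0.002, 0, 0.001, 0, 0, 0],
    [-0.002, 0, 0.001, 0, 0, 0],
  ],
  grip=1,
  newtons=50,
)

```text
t: 6.52
tcp_pos: [0.4096, 0.3169, 0.0655]
tool_rot: [[0.497, 0.868, -0.0], [0.868, -0.497, -0.0], [-0.0, 0.0, -1.0]]
wrist_force: [-0.0, -0.4, -0.4]
opening: 0.0417
grip_force: 0.0
```

```bash
python3 - <<'E'
from h import *
from scipy.optimize import least_squares
c=load('w3');uv=np.array([(198,165),(355,165),(206,334),(345,334)])
b=np.array([(-.045,.055,.025),(.045,.055,.025),(-.045,-.055,.0),(.045,-.055,.0)]);
for nz in(0,.025):
  b[2:,2]=nz
  def f(x):
    R=Ro.from_euler('z',x[2]).as_matrix()[:2,:2];return (proj(c,np.c_[b[:,:2]@R.T+x[:2],b[:,2]])-uv).ravel()
  q=least_squares(f,[.41,.316,-.52]);p=q.x[:2];o=get_obs()
  print(nz,q.x[:2],np.degrees(q.x[2]),q.fun.round(0))
print('now',o['tcp_pos'],o['opening'],np.array(o['tool_rot'])[:,0].round(3), o['grip_force'])
E
```

```text
0 [0.40693603 0.31114996] -30.075178433028388 [ -4.   9.   3.  10.   7. -14.  -6. -14.]
0.025 [0.40979634 0.31608477] -30.07346528309081 [-5. -1.  4. -1. -1.  1.  1.  2.]
now [0.40963998 0.3168558  0.06553673] 0.04165194407092952 [ 0.497  0.868 -0.   ] 0.0
```

Emit:
apply_moves(
  commands=[
    [0, 0, 0, 0, 0, 0],
    [0, 0, 0, 0, 0, 0],
    [0, 0, 0, 0, 0, 0],
    [0, 0, 0, 0, 0, 0],
    [0, 0, -0.01, 0, 0, 0],
    [0, 0, -0.03, 0, 0, 0],
    [0, 0, -0.06, 0, 0, 0],
    [0, 0, -0.1, 0, 0, 0],
    [0, 0, -0.14, 0, 0, 0],
    [0, 0, -0.14, 0, 0, 0],
  ],
)

```text
t: 7.35
tcp_pos: [0.4124, 0.3203, 0.2131]
tool_rot: [[0.497, 0.868, 0.011], [0.868, -0.497, 0.008], [0.013, 0.006, -1.0]]
wrist_force: [1.2, 1.3, -3.1]
opening: 0.0339
grip_force: 49.9
```

```bash
python3 - <<'E'
from h import *
o=get_obs();print(o['tcp_pos'],o['opening'],o['grip_force'],o['wrist_force'],row(press(0,0,.21),95.8))
E
```

```text
[0.41243845 0.32026221 0.21309825] 0.03394718369752515 49.92594744544476 [ 1.18208521  1.25266707 -3.1378562 ] [-0.2422, 0.2863, 0.0016, 0.5, -0.6, -35.6]
```

Emit:
apply_moves(
  commands=[
    [-0.02, 0.023, 0, 0, 0, -3],
    [-0.044, 0.052, 0, 0, 0, -7],
    [-0.068, 0.081, 0, 0, 0, -11],
    [-0.092, 0.11, 0, 0, 0, -15],
    [-0.116, 0.139, 0, 0, 0, -19],
    [-0.14, 0.168, 0, 0, 0, -23],
    [-0.164, 0.196, 0, 0, 0, -27],
    [-0.188, 0.224, 0, 0, 0, -31],
    [-0.21, 0.25, 0, 0, 0, -34],
    [-0.23, 0.272, 0, 0, 0, -35.6],
    [-0.242, 0.286, 0, 0, 0, -35.6],
    [-0.242, 0.286, 0, 0, 0, -35.6],
  ],
)

```text
t: 8.35
tcp_pos: [0.5377, -0.0419, 0.2041]
tool_rot: [[-0.092, 0.996, -0.002], [0.996, 0.092, -0.003], [-0.003, -0.002, -1.0]]
wrist_force: [0.1, -0.5, -5.9]
opening: 0.0338
grip_force: 49.9
```

Emit:
apply_moves(
  commands=[
    [0, 0, 0, 0, 0, 0],
    [0, 0, 0, 0, 0, 0],
  ],
)

```text
t: 8.52
tcp_pos: [0.5366, -0.0346, 0.2048]
tool_rot: [[-0.102, 0.995, -0.002], [0.995, 0.102, 0.001], [0.001, -0.002, -1.0]]
wrist_force: [0.1, -0.3, -4.8]
opening: 0.034
grip_force: 49.9
```

```bash
python3 - <<'E'
from h import *
o=get_obs();print(o['tcp_pos'],o['wrist_force'],row(press(0,0,.21),95.8))
c=cam('wrist','w4');cam('top','top2');s=cam('scene','scene2')
a=c['pixels'];b=cv2.resize(s['pixels'][150:330,190:370],(420,420),interpolation=cv2.INTER_CUBIC)
im=np.hstack([a,b])[:,:,::-1];cv2.imwrite('pics/p4.png',cv2.resize(im,(800,343)))
E
```

```text
[ 0.53656602 -0.03459012  0.20484093] [ 0.06106515 -0.32532456 -4.78392996] [0.002, 0.0041, -0.0052, -0.1, -0.1, 0.0]
```

View pics/p4.png

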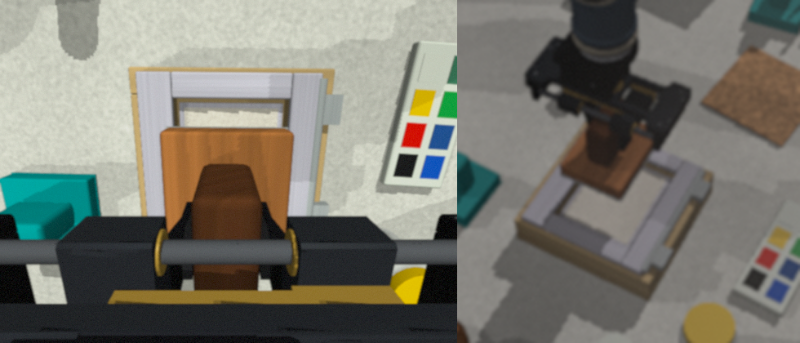

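```bash
python3 - <<'E'
from h import *
from scipy.optimize import least_squares
c=load('w4');k=980/800
uv=np.array([(130,69),(334,69),(173,97),(290,97),(138,73)])*k
P=np.array([(-.105,.1,.05),(.105,.1,.05),(-.06,.07,.06),(.06,.07,.06),(-.095,.095,.06)])
def f(x):
    R=Ro.from_euler('z',x[2]).as_matrix()[:2,:2];return (proj(c,np.c_[P[:,:2]@R.T+x[:2],P[:,2]])-uv).ravel()
q=least_squares(f,[.54,-.03,.1]);print(q.x,np.degrees(q.x[2]),q.fun.round(1))
# tamper base far corners, top face z = tcp-.041
t=at_z(c,*(np.array((163,129))*k),get_obs()['tcp_pos'][2]-.041),at_z(c,*(np.array((293,129))*k),get_obs()['tcp_pos'][2]-.041)
print(t,'mid',(t[0]+t[1])/2,get_obs()['tcp_pos'])
# check top0 fit too: shut frame corners in top1 crop
A=lambda p:np.array(p)*120/800+[265,145]-.4
c=load('top1');uv=A([(140,157),(575,122),(163,180),(572,142),(212,243),(522,217)])
P=np.array([(.105,.1,.05),(.105,-.1,.05),(.09,.095,.06),(.09,-.095,.06),(.06,.07,.06),(.06,-.07,.06)])
q=least_squares(f,[.54,-.03,.1]);print(q.x,np.degrees(q.x[2]),q.fun.round(1))
E
```

```text
[ 0.54292822 -0.03378756  0.10193205] 5.840276289790675 [-2.3 -1.4  3.3 -1.5 -0.4  2.4  2.7  2.4 -3.2 -0.6]
(array([0.49019702, 0.01578562, 0.16444394]), array([0.57457658, 0.02440236, 0.16444394])) mid [0.5323868  0.02009399 0.16444394] [ 0.53702175 -0.03386256  0.20544394]
[ 0.53618791 -0.03405241  0.09455258] 5.417463617641546 [-0.1 -0.1  0.6 -0.5 -1.5  0.3  0.3  0.6  0.3 -0.1  0.5 -0.2]
```

Emit:
apply_moves(
  commands=[
    [0.001, 0.003, 0, 0, 0, 0],
    [0.001, 0.003, 0.015, 0, 0, 0],
    [0.001, 0.003, 0.03, 0, 0, 0],
    [0.001, 0.003, 0.045, 0, 0, 0],
    [0.001, 0.003, 0.06, 0, 0, 0],
    [0.001, 0.003, 0.07, 0, 0, 0],
    [0.001, 0.003, 0.08, 0, 0, 0],
    [0.001, 0.003, 0.087, 0, 0, 0],
    [0.001, 0.003, 0.087, 0, 0, 0],
  ],
)

```text
t: 9.42
tcp_pos: [0.5398, -0.0339, 0.1173]
tool_rot: [[-0.101, 0.995, -0.002], [0.995, 0.101, 0.0], [0.0, -0.002, -1.0]]
wrist_force: [-0.2, 0.2, -4.3]
opening: 0.0336
grip_force: 49.9
```

```bash
python3 - <<'E'
from h import *
o=get_obs();print(o['tcp_pos'],o['wrist_force'],o['torque'],row([.540,-.033,.0995],95.8))
E
```

```text
[ 0.53976684 -0.0338853   0.11731874] [-0.16554642  0.21518052 -4.25545765] [-0.0358164  -0.0929333  -0.01099658] [0.0009, 0.0004, 0.0178, -0.1, -0.0, 0.0]
```

Emit:
apply_moves(
  commands=[
    [0, 0, 0.003, 0, 0, 0],
    [0, 0, 0.006, 0, 0, 0],
    [0, 0, 0.008, 0, 0, 0],
    [0, 0, 0.01, 0, 0, 0],
    [0, 0, 0.012, 0, 0, 0],
    [0, 0, 0.014, 0, 0, 0],
    [0, 0, 0.016, 0, 0, 0],
    [0, 0, 0.018, 0, 0, 0],
    [0, 0, 0.018, 0, 0, 0],
  ],
)

```text
t: 10.17
tcp_pos: [0.541, -0.0339, 0.1018]
tool_rot: [[-0.101, 0.995, 0.001], [0.995, 0.101, -0.001], [-0.001, 0.001, -1.0]]
wrist_force: [-3.5, -0.2, 9.5]
opening: 0.034
grip_force: 49.9
```

```bash
python3 - <<'E'
from h import *
o=get_obs();print(o['tcp_pos'],o['wrist_force'],o['torque'],np.array(o['tool_rot'])[2].round(4))
E
```

```text
[ 0.54103213 -0.03394479  0.10175234] [-3.53306405 -0.23767854  9.49459758] [-0.0917662   0.81297649  0.06711968] [-9.0e-04  1.1e-03 -1.0e+00]
```

Emit:
apply_moves(
  commands=[
    [0, -0.001, 0.0015, 0, 0, 0],
    [0, -0.001, 0.003, 0, 0, 0],
    [0, -0.001, 0.004, 0, 0, 0],
    [0, -0.001, 0.005, 0, 0, 0],
    [0, -0.001, 0.005, 0, 0, 0],
    [0, -0.001, 0.005, 0, 0, 0],
  ],
)

```text
t: 10.67
tcp_pos: [0.541, -0.0339, 0.0991]
tool_rot: [[-0.101, 0.995, 0.003], [0.995, 0.101, -0.002], [-0.002, 0.003, -1.0]]
wrist_force: [-5.4, -0.0, 22.6]
opening: 0.0336
grip_force: 49.9
```

```bash
python3 - <<'E'
from h import *
o=get_obs();print(o['tcp_pos'],o['wrist_force'],o['torque'],np.array(o['tool_rot'])[2].round(4))
E
```

```text
[ 0.54098096 -0.03386184  0.09909599] [-5.44130358e+00 -8.52978908e-03  2.25645767e+01] [-0.08004901  1.71771472 -0.01922194] [-0.0023  0.003  -1.    ]
```

Emit:
apply_moves(
  commands=[
    [0, -0.002, 0.0, 0, 0, 0],
    [0, -0.002, 0.0, 0, 0, 0],
    [0, -0.002, 0.0, 0, 0, 0],
    [0, -0.002, 0.0, 0, 0, 0],
    [0, -0.002, 0.0, 0, 0, 0],
    [0, -0.002, 0.0, 0, 0, 0],
    [0, -0.002, 0.0, 0, 0, 0],
    [0, -0.002, 0.0, 0, 0, 0],
    [0, -0.002, 0.0, 0, 0, 0],
    [0, -0.002, 0.0, 0, 0, 0],
    [0, -0.002, 0.0, 0, 0, 0],
    [0, -0.002, 0.0, 0, 0, 0],
  ],
)

```text
t: 11.67
tcp_pos: [0.5406, -0.034, 0.0992]
tool_rot: [[-0.101, 0.995, 0.007], [0.995, 0.101, -0.001], [-0.002, 0.007, -1.0]]
wrist_force: [-3.0, 0.2, 18.4]
opening: 0.0341
grip_force: 49.9
```

```bash
python3 - <<'E'
from h import *
o=get_obs();print(o['tcp_pos'],o['wrist_force'],o['torque'],np.array(o['tool_rot'])[2].round(4))
c=cam('wrist','w5');s=cam('scene','scene5')
a=c['pixels'];b=cv2.resize(s['pixels'][170:310,210:350],(420,420),interpolation=cv2.INTER_CUBIC)
im=np.hstack([a,b])[:,:,::-1];cv2.imwrite('pics/p5.png',cv2.resize(im,(800,343)))
E
```

```text
[ 0.54063239 -0.03396507  0.09917405] [-2.98928135  0.22959541 18.37991799] [-0.07475507  0.68168906 -0.00621318] [-0.0017  0.007  -1.    ]
```

View pics/p5.png

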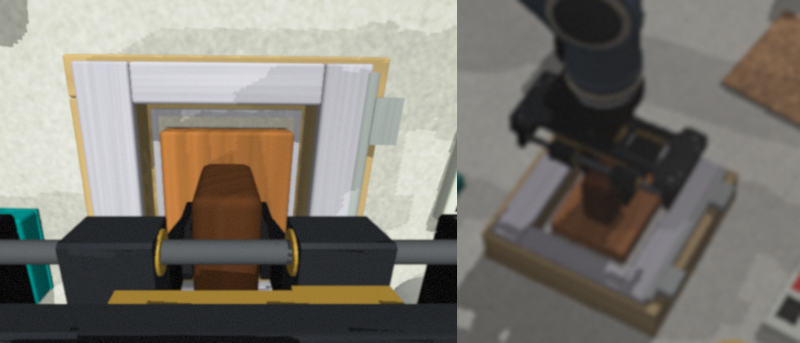

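The tamper base sits centred and square in the shut frame's window, at (163–293, 129) in the wrist half. I press slightly harder to confirm it is on the stop, and hold.

Emit:
apply_moves(
  commands=[
    [0, 0, 0.001, 0, 0, 0],
    [0, 0, 0.002, 0, 0, 0],
    [0, 0, 0.002, 0, 0, 0],
    [0, 0, 0.002, 0, 0, 0],
    [0, 0, 0.002, 0, 0, 0],
    [0, 0, 0.002, 0, 0, 0],
    [0, 0, 0.002, 0, 0, 0],
    [0, 0, 0.002, 0, 0, 0],
    [0, 0, 0.002, 0, 0, 0],
    [0, 0, 0.002, 0, 0, 0],
    [0, 0, 0.002, 0, 0, 0],
    [0, 0, 0.002, 0, 0, 0],
  ],
)

```text
t: 12.77
tcp_pos: [0.5408, -0.0339, 0.099]
tool_rot: [[-0.101, 0.995, 0.007], [0.995, 0.101, -0.002], [-0.003, 0.007, -1.0]]
wrist_force: [-7.7, -1.6, 33.2]
opening: 0.0338
grip_force: 49.9
```

```bash
python3 - <<'E'
from h import *
from scipy.optimize import least_squares
o=get_obs();print(o['tcp_pos'],o['wrist_force'],o['torque'],np.array(o['tool_rot'])[2].round(4))
# mat re-check using combined estimate
print(row([o['tcp_pos'][0],o['tcp_pos'][1],.21],87.2))
E
```

```text
[ 0.54075951 -0.03386536  0.09898223] [-7.73690645 -1.56017051 33.22574901] [-1.63215993e-01  1.79844126e+00  1.78754073e-03] [-0.0031  0.0069 -1.    ]
[-0.0003, 0.0008, -0.111, 0.4, 0.1, 8.6]
```

The force rose by 15 N for about 0.2 mm, so the bed is on its stop. I lift it out.

Emit:
apply_moves(
  commands=[
    [0, 0, -0.003, 0, 0, 0],
    [0, 0, -0.008, 0, 0, 0],
    [0, 0, -0.014, 0, 0, 0],
    [0, 0, -0.022, 0, 0, 0],
    [0, 0, -0.032, 0, 0, 0],
    [0, 0, -0.045, 0, 0, 0],
    [0, 0, -0.06, 0, 0, 0],
    [0, 0, -0.08, 0, 0, 0],
    [0, 0, -0.1, 0, 0, 0],
    [0, 0, -0.11, 0, 0, 0],
    [0, 0, -0.11, 0, 0, 0],
  ],
)

```text
t: 13.68
tcp_pos: [0.5383, -0.0342, 0.2054]
tool_rot: [[-0.101, 0.995, 0.003], [0.995, 0.101, -0.0], [-0.001, 0.003, -1.0]]
wrist_force: [1.2, 0.2, -5.0]
opening: 0.0341
grip_force: 49.9
```

```bash
python3 - <<'E'
from h import *
o=get_obs();print(o['tcp_pos'],o['wrist_force'],o['opening'],row([.6105,.2805,.21],87.4))
E
```

```text
[ 0.53832786 -0.03422285  0.20536708] [ 1.1546025   0.15398524 -5.01324494] 0.03407458581081596 [0.3058, 0.1036, -0.0045, 0.2, 0.0, 8.4]
```

Emit:
apply_moves(
  commands=[
    [0.02, 0.007, 0, 0, 0, 1],
    [0.05, 0.017, 0, 0, 0, 2],
    [0.08, 0.027, 0, 0, 0, 3],
    [0.11, 0.037, 0, 0, 0, 4],
    [0.14, 0.047, 0, 0, 0, 5],
    [0.17, 0.057, 0, 0, 0, 6],
    [0.2, 0.068, 0, 0, 0, 7],
    [0.23, 0.078, 0, 0, 0, 8],
    [0.26, 0.088, 0, 0, 0, 8.4],
    [0.285, 0.097, 0, 0, 0, 8.4],
    [0.3, 0.102, 0, 0, 0, 8.4],
    [0.306, 0.104, 0, 0, 0, 8.4],
  ],
)

```text
t: 14.68
tcp_pos: [0.6084, 0.2841, 0.2013]
tool_rot: [[0.041, 0.999, -0.004], [0.999, -0.041, 0.001], [0.001, -0.004, -1.0]]
wrist_force: [0.3, 0.7, -4.2]
opening: 0.0333
grip_force: 49.9
```

Emit:
apply_moves(
  commands=[
    [0, 0, 0.02, 0, 0, 0],
    [0, 0, 0.05, 0, 0, 0],
    [0, 0, 0.08, 0, 0, 0],
    [0, 0, 0.1, 0, 0, 0],
    [0, 0, 0.1, 0, 0, 0],
  ],
)

```text
t: 15.1
tcp_pos: [0.6065, 0.2762, 0.0966]
tool_rot: [[0.046, 0.999, -0.011], [0.999, -0.046, -0.008], [-0.008, -0.011, -1.0]]
wrist_force: [-1.3, -1.5, -5.4]
opening: 0.0339
grip_force: 49.9
```

```bash
python3 - <<'E'
from h import *
o=get_obs();print(o['tcp_pos'],o['wrist_force'],o['opening'],row([.6105,.2805,.0715],87.4))
E
```

```text
[0.60646627 0.27616695 0.09656975] [-1.3167837  -1.48807506 -5.44775195] 0.03389640592610575 [0.0047, 0.0041, 0.025, -0.6, 0.5, -0.1]
```

Emit:
apply_moves(
  commands=[
    [0.004, 0.003, 0.004, 0, 0, 0],
    [0.004, 0.003, 0.009, 0, 0, 0],
    [0.004, 0.003, 0.014, 0, 0, 0],
    [0.004, 0.003, 0.018, 0, 0, 0],
    [0.004, 0.003, 0.02, 0, 0, 0],
    [0.004, 0.003, 0.022, 0, 0, 0],
    [0.004, 0.003, 0.022, 0, 0, 0],
  ],
)

```text
t: 15.68
tcp_pos: [0.6131, 0.2843, 0.0815]
tool_rot: [[0.045, 0.999, -0.0], [0.999, -0.045, -0.0], [-0.0, -0.0, -1.0]]
wrist_force: [0.4, 0.8, -5.0]
opening: 0.034
grip_force: 49.9
```

```bash
python3 - <<'E'
from h import *
o=get_obs();print(o['tcp_pos'],o['wrist_force'],np.array(o['tool_rot'])[2].round(4),row([.6105,.2805,.0715],87.4))
E
```

```text
[0.61314429 0.28429247 0.08149474] [ 0.3939153   0.7660717  -4.96444754] [-4.e-04 -0.e+00 -1.e+00] [-0.0039, -0.0025, 0.01, -0.0, 0.0, -0.0]
```

Emit:
apply_moves(
  commands=[
    [-0.003, -0.002, 0.003, 0, 0, 0],
    [-0.003, -0.002, 0.006, 0, 0, 0],
    [-0.003, -0.002, 0.008, 0, 0, 0],
    [-0.003, -0.002, 0.009, 0, 0, 0],
    [-0.003, -0.002, 0.01, 0, 0, 0],
    [-0.003, -0.002, 0.0105, 0, 0, 0],
    [-0.003, -0.002, 0.0105, 0, 0, 0],
  ],
)

```text
t: 16.27
tcp_pos: [0.6111, 0.2816, 0.0716]
tool_rot: [[0.045, 0.999, 0.0], [0.999, -0.045, -0.0], [-0.0, 0.0, -1.0]]
wrist_force: [-1.7, -1.9, 0.2]
opening: 0.034
grip_force: 49.9
```

The wrist force has gone to zero at the expected height, so the tamper stands on the mat. I release and retreat.

Emit:
apply_moves(
  commands=[
    [0, 0, 0, 0, 0, 0],
    [0, 0, 0, 0, 0, 0],
    [0, 0, 0, 0, 0, 0],
    [0, 0, 0, 0, 0, 0],
    [0, 0, 0, 0, 0, 0],
    [0, 0, 0, 0, 0, 0],
    [0, 0, 0, 0, 0, 0],
    [0, 0, 0, 0, 0, 0],
  ],
  grip=-1,
)

```text
t: 16.93
tcp_pos: [0.6111, 0.2816, 0.0711]
tool_rot: [[0.045, 0.999, 0.0], [0.999, -0.045, 0.0], [0.0, 0.0, -1.0]]
wrist_force: [0.8, -0.2, 1.0]
opening: 0.079
grip_force: 0.0
```

Emit:
apply_moves(
  commands=[
    [0, 0, -0.01, 0, 0, 0],
    [0, 0, -0.03, 0, 0, 0],
    [0, 0, -0.06, 0, 0, 0],
    [0, 0, -0.1, 0, 0, 0],
    [0, 0, -0.14, 0, 0, 0],
    [0, 0, -0.18, 0, 0, 0],
    [-0.02, 0, -0.2, 0, 0, 0],
    [-0.06, 0, -0.2, 0, 0, 0],
    [-0.1, 0, -0.2, 0, 0, 0],
    [-0.1, 0, -0.2, 0, 0, 0],
  ],
)

```text
t: 17.77
tcp_pos: [0.6084, 0.1712, 0.2719]
tool_rot: [[0.057, 0.998, 0.002], [0.998, -0.057, -0.008], [-0.008, 0.002, -1.0]]
wrist_force: [0.4, -1.5, -1.1]
opening: 0.0869
grip_force: 0.0
```

```bash
python3 - <<'E'
from h import *
o=get_obs();print(o['t'],o['tcp_pos'],o['wrist_force'],o['opening'])
s=cam('scene','scene9');b=load('scene0')
d=np.abs(s['pixels'].astype(int)-b['pixels']).sum(2)>90
# brown-ish tamper base check: predicted base-top corners on mat and housing/frame corners
R=Ro.from_euler('z',-2.6,degrees=True).as_matrix()[:2,:2]
P=np.array([[*(np.array([.6111,.2816])+R@[i*.045,j*.055]),.031] for i,j in[(1,1),(1,-1),(-1,-1),(-1,1)]])
pr=proj(s,P);print(pr.round(0))
hsv=cv2.cvtColor(s['pixels'],cv2.COLOR_RGB2HSV)
m=np.zeros((420,560),np.uint8);cv2.fillPoly(m,[pr.astype(np.int32)],1)
ring=cv2.dilate(m,np.ones((9,9)))-m
print('in',s['pixels'][m>0].mean(0),'ring',s['pixels'][ring>0].mean(0))
# frame top face samples (shut, z=.06) should be aluminium grey
for x,y in[(-.0775,0),(-.0775,.06),(-.0775,-.06),(0,.083),(0,-.083),(.075,0)]:
    u,v=proj(s,press(x,y,.06))[0];print(x,y,s['pixels'][int(v),int(u)])
for n,z in[('bedcard',.046)]:
    u,v=proj(s,press(0,0,z))[0];print(n,s['pixels'][int(v),int(u)])
E
```

```text
17.7667 [0.60839199 0.17121715 0.27192267] [ 0.42858289 -1.4585093  -1.13023594] 0.08688149311372417
[[374. 188.]
 [355. 211.]
 [329. 198.]
 [348. 175.]]
in [72.76057906 55.42873051 44.86414254] ring [91.00824176 77.56456044 67.10302198]
-0.0775 0 [119 116 122]
-0.0775 0.06 [121 118 123]
-0.0775 -0.06 [119 116 122]
0 0.083 [123 120 126]
0 -0.083 [84 82 86]
0.075 0 [122 120 126]
bedcard [135 129 123]
```

Emit:
apply_moves(
  commands=[
    [0, 0, 0, 0, 0, 0],
    [0, 0, 0, 0, 0, 0],
    [0, 0, 0, 0, 0, 0],
    [0, 0, 0, 0, 0, 0],
  ],
)

```text
t: 18.15
tcp_pos: [0.6061, 0.1834, 0.2711]
tool_rot: [[0.043, 0.999, -0.0], [0.999, -0.043, 0.001], [0.001, -0.0, -1.0]]
wrist_force: [-0.0, 0.3, -0.0]
opening: 0.0869
grip_force: 0.0
```

```bash
python3 - <<'E'
from h import *
print(sign_off())
E
```

```text
the job is handed in; nothing more can be done
None
```

I folded the frame shut, pressed the bed onto its stop with the rectangular tamper and held it for over a second, then stood the tamper on the cork mat and handed the job in at about 18 s; `sign_off` gave no verdict, and after release I checked only image colours at the expected spots.

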